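# Un-nest two sample cups and sort cups and stoppers to their places

### The arm

A 6-joint arm with a two-finger parallel gripper is mounted at the origin on a cart in front of the work surface, level with it; the furniture and walls round the work are solid. World frame = base frame: x ahead of the robot, y to its left, z up, the work surface at z = 0. Lengths are in mm, angles in rad, forces in N, time in s.
With the tool pointing down it reaches from about 275 to 1000 mm from the base axis. Payload 8.4 kg.
Tool frame: the origin (TCP) lies between the finger pads; the fingertips stand r.finger_overhang ahead of it and the grasp point (between the pads) is the TCP (r.finger_overhang is the distance from the TCP to the fingertips, in mm); z points along the fingers, y is the line along which they close (so a half turn about z gives the same grasp; the last joint's range is limited). The gripper opens to 85 mm and grips with 20 to 120 N. Pads are 22 mm wide; open, the fingers measure 114 mm over their backs; the gripper's body (76 mm by 85 mm) begins 54 mm behind the grasp point. The pads swing forward as they close: fully open they stand 13 mm farther back than shut.
Start: joints at [1.109, 0.353, 1.633, -0, 1.155, -0.002], TCP at [277.355, 560.091, 250.281] pointing down, gripper open.
Joint ranges: [-2.63, 2.63], [-0.92, 2.1], [0.06, 2.66], [-1.3, 4.44], [0, 2.69], [-3.02, 3.02]. Speed limits (rad/s): [2.22, 2.22, 2.79, 3.14, 3.14, 3.14].

### API

Orientations are given as [roll, pitch, yaw] about the fixed x, y, z axes, in that order (R = Rz(yaw) Ry(pitch) Rx(roll)).
In Python, from rig import r, cams, sign_off gives the robot as it stands.
- The arm moves only by the shell command python3 -m crank 'ROWS' [FORCE]. ROWS is JSON, a list of rows, each a list of 7 numbers: the shift along the tool's x, y, z in m, then the turn, a rotation vector about the tool's x, y, z in rad, then the closure, from 0 (fully open) to 1 (shut). In form: [[dx, dy, dz, ax, ay, az, gripper], ...]. A call has 1 to 5 rows; each row is the pose to reach, as a shift and turn from the pose commanded when the call began, along the tool's axes at that moment; what a row does not reach only later rows make up. A row lasts 1/10 s, in which the tool goes at most 50 mm and 8.59 degrees, less where a joint would pass 70% of its speed; a pose out of reach is approached as far as the arm can. A call with a gripper value outside its range is refused whole. The fingers move at their own pace and stop on an object; FORCE is the grip in N (left out, the last holds). Time passes only in rows, so rows that repeat a pose let the fingers close. It gives the time, the measured TCP pose, the force, the opening and the grip force at its end, in the units of the state.
- r.sense(): the state, without advancing time (a new reading comes with each control period).
- cams.grab_frame(name): name is "scene" or "top" or "wrist"; returns a dict with "image" (400x640x3 uint8, red, green, blue), "fx", "fy", "cx", "cy" (pixels), "D" ([k1, k2, p1, p2, k3] as OpenCV has them; the pictures are not rectified), "position" and "orientation" of the camera in the world. Camera axes: x right, y down, z forward; pixel columns grow to the right and rows downward; lengths in mm; the calibration is good to about 2 mm. A picture is of the moment at which its call begins. There is no depth.
- sign_off(): hands the job in; it is judged then, once.
The state is a dict: "clock": time; "qpos": joint angles; "qvel": joint speeds; "joint_efforts": joint torques, N m; "eef_pos": TCP position; "tcp_rot": TCP orientation; "contact_force": force on the tool from outside, world axes, zero at the start; "wrist_torque": the same for the moment, N m; "opening": opening from 0.0 (shut) to 1.0 (fully open); "grasp_force": force on a finger pad.
Only numpy, scipy, OpenCV 4.12 (cv2) and the standard library are available. Lean on these libraries where they do the work, as an engineer would, in place of code of your own. Each camera call takes 0.05 s, during which the arm holds its last target. There are 200 camera calls.

### The job

Clear up the sampling ware: take the orange cup out of the blue one and stand each cup upright in the recess of the holder of its own colour and size, and put both rubber stoppers, the red and the grey, side by side on the floor of the dark metal tray. Leave the glass vial and the blue-capped jar standing where they are, and let go of everything at the end.

Things in the scene. Friction and masses are not known exactly. Their poses are not given: they have to be found in the camera images.
- large_cup: Short, wide, open blue plastic sample cup, loose, about 50 g: outside diameter 54 mm at the foot and 60 mm at the rim (62 mm over the rim bead), 44 mm high, wall 2.5 mm, floor 3 mm thick. It starts upright with the small cup standing inside it. Origin: centre of its underside; z up along its axis.
- small_cup: Tall, narrow, open orange plastic sample cup, loose, about 30 g: outside diameter 34 mm at the foot and 40 mm at the rim (42 mm over the rim bead), 70 mm high, wall 2.5 mm. It starts standing loosely on the floor inside the large blue cup, its upper 29 mm above the blue rim. Origin: centre of its underside; z up along its axis.
- red_stopper: Brick-red rubber stopper, loose, a plain slightly tapered plug 28 mm in diameter and 26 mm high, standing on the worktop. Origin: centre of its underside; z up along its axis.
- grey_stopper: Dark grey rubber stopper, loose, a plain slightly tapered plug 34 mm in diameter and 30 mm high, standing on the worktop. Origin: centre of its underside; z up along its axis.
- large_holder: Fixed holder for the large cup: grey plate 110 x 110 x 4 mm with a raised round blue rim on it and a blue floor inside. The recess is 70 mm in diameter, its floor is 4 mm above the worktop and its rim top 12 mm. The wider of the two holders. Origin: centre of the plate's underside (worktop height), on the recess's axis; x, y along the plate's edges, z up.
- small_holder: Fixed holder for the small cup: the same grey 110 x 110 x 4 mm plate with a narrower raised orange rim and an orange floor inside. The recess is 50 mm in diameter, its floor is 4 mm above the worktop and its rim top 12 mm. Origin: centre of the plate's underside (worktop height), on the recess's axis; x, y along the plate's edges, z up.
- stopper_tray: Fixed open square tray of dark metal for stoppers, 110 x 110 mm outside and 22 mm high, walls and floor 4 mm thick (inside about 102 x 102 mm). Origin: centre of its underside, at worktop height; x and y along its sides, z up.
- vial: Bystander, loose: open clear glass vial with a whitish filling, 25 mm in diameter, 50 mm high, standing among the things to be sorted. Origin: centre of its underside.
- jar: Bystander, loose: squat white jar with a blue screw cap, 52 mm in diameter, 60 mm high, standing behind the holders. Origin: centre of its underside. (Also fixed in the room: a retort stand with a tall leaning rod right of the work, base near x 0.58, y -0.28; keep the gripper clear of it.)
Mind the look-alikes: they are no part of the job. Leave any green look-alike of the grey_stopper alone.

How it is judged:
By the outcome, as a careful person would: the job done as asked, in the order asked, and still so for the second after the job is handed in, with the robot touching nothing.
It also fails if it takes over 112 s, if anything falls off the work surface, if the arm or the gripper's body presses on something with over 40 N, if the wrist force passes 120 N, or if a joint passes its speed limit or range.

## Working session

There is one attempt and no reset: what is moved stays moved. The work goes in short steps, Python scripts to look and compute and a shell command to move; the robot and the scene stay as the last step left them, time stands still between calls to the robot, and variables do not carry over. Pictures are saved under pics/ and viewed, at most 16 in all, crops included, and the job is handed in when it is done.

```bash
ls; mkdir -p pics
cat > h.py <<'E'
import numpy as np, cv2, os
from rig import r, cams, sign_off
from scipy.spatial.transform import Rotation as R
def rot(o):
    o=np.array(o,float)
    if o.shape==(3,3): return o
    return R.from_euler('xyz',o).as_matrix() if o.size==3 else R.from_quat(o).as_matrix()
def save(n,f):
    d=cams.grab_frame(n); cv2.imwrite(f'pics/{f}.png',d['image'][:,:,::-1]); np.save(f'pics/{f}.npy',d,allow_pickle=True); return d
def load(f): return np.load(f'pics/{f}.npy',allow_pickle=True).item()
def pt(d,u,v,z):
    K=np.array([[d['fx'],0,d['cx']],[0,d['fy'],d['cy']],[0,0,1]],float)
    p=cv2.undistortPoints(np.array([[[u,v]]],float),K,np.array(d['D'],float))[0,0]
    w=rot(d['orientation'])@np.array([p[0],p[1],1]); c=np.array(d['position'],float)
    return (c+w*(z-c[2])/w[2]).round(1)
def tool(target,yaw=None):
    s=r.sense(); M=rot(s['tcp_rot']); 
    return (M.T@(np.array(target)-np.array(s['eef_pos']))/1000).round(4)
E
python3 - <<'E'
from h import *
for n in ['top','scene']:
    d=save(n,n+'0'); print(n,d['position'],d['orientation'],d['fx'],d['D'])
print(r.sense(), r.finger_overhang)
E
```

```text
pics
top [ 527.87622405   38.80773569 1041.17728844] [-3.09419552e+00 -3.00411705e-03 -1.55241375e+00] 478.57689919636687 [-0.11641799  0.          0.          0.          0.        ]
scene [-291.62354149 -442.60479941  602.59930345] [-2.08726189 -0.00500599 -1.03901984] 500.098203623416 [0.01057445 0.         0.         0.         0.        ]
{'clock': 0.1, 'qpos': array([ 1.10859106e+00,  3.53564011e-01,  1.63405977e+00,  1.87617492e-05,
        1.15524283e+00, -2.40281388e-03]), 'qvel': array([ 1.88183108e-06, -2.18455560e-03, -1.67105208e-03, -6.92893027e-04,
       -1.04025647e-03,  1.96166686e-04]), 'joint_efforts': array([-7.50581203e-04, -6.06355262e+01, -3.42811882e+01, -1.19822590e-05,
        3.84270839e-03,  4.49897971e-05]), 'eef_pos': array([277.16758945, 559.71608222, 249.64604766]), 'tcp_rot': array([-3.14031874e+00, -2.02163610e-05,  2.68178260e+00]), 'contact_force': array([-0.36158884,  0.32362374, -0.10520067]), 'wrist_torque': array([ 0.08904386,  0.00823096, -0.04547073]), 'grasp_force': 0.0, 'opening': 1.0006667332150978} 19.0
```

View pics/top0.png

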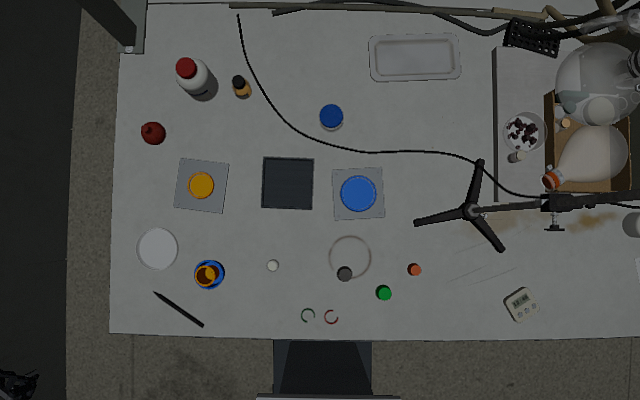

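View pics/scene0.png

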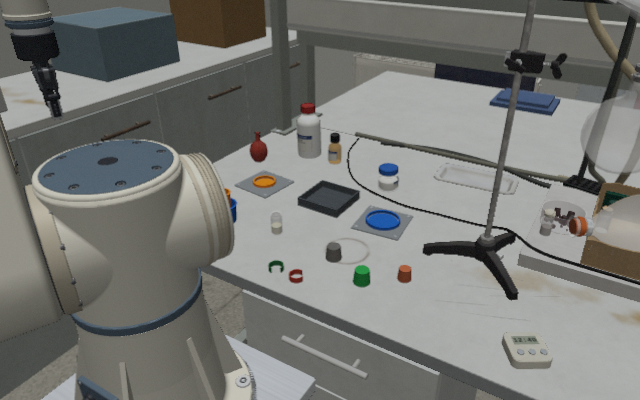

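The top view shows the cups at about (209,274), vial (272,265), grey stopper (344,274), a green decoy (384,293), red stopper (414,269), holders at (201,185) and (358,193), tray (288,183) and jar (331,117). Next, an enlarged crop.

Run:
```python
from h import *
im=cv2.imread('pics/top0.png')
c=cv2.resize(im[145:315,160:440],None,fx=2.85,fy=2.85,interpolation=cv2.INTER_CUBIC)
c=cv2.convertScaleAbs(c,alpha=1.5)
cv2.imwrite('pics/top0c.png',c)
d=load('top0')
for n,u,v,z in [('cup',209,274,44),('small rim',205,273,73),('vial',272,265,50),('grey',344,274,30),('green',384,293,30),('red',414,269,26),('sh',201,185,4),('lh',358,193,4),('tray',288,183,22),('jar',331,117,60)]: print(n,pt(d,u,v,z))
```

```text
cup [420.2 255.4  44. ]
small rim [425.1 257.3  73. ]
vial [442.5 123.3  50. ]
grey [424.7 -27.   30. ]
green [ 385.8 -112.3   30. ]
red [ 436.9 -176.2   26. ]
sh [609.2 286.7   4. ]
lh [597.9 -56.3   4. ]
tray [615.3  95.3  22. ]
jar [751.4   6.9  60. ]
```

View pics/top0c.png

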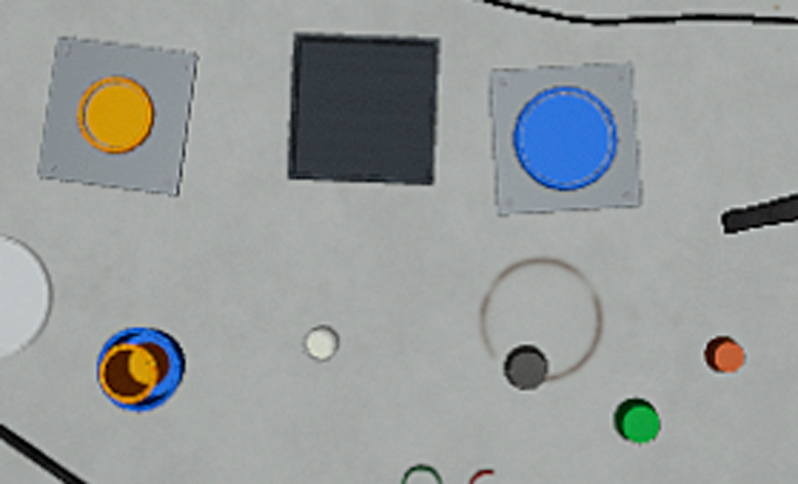

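The small rim is at crop (128,373) and the blue rim at (140,369). The grey top is at (527,366) and the red top at (729,355). Green is well clear between them. I'll move toward the cups with the closing axis turned to world x.

```bash
python3 -m crank '[[-0.13,-0.10,0.02,0,0,0.55,0],[-0.13,-0.10,0.02,0,0,0.55,0],[-0.13,-0.10,0.02,0,0,0.55,0],[-0.13,-0.10,0.02,0,0,0.55,0],[-0.13,-0.10,0.02,0,0,0.55,0]]' 40
python3 - <<'E'
from h import *
s=r.sense(); print(s['clock'],s['eef_pos'],s['tcp_rot'])
print(tool([425,257,200]))
d=load('top0')
for n,u,v,z in [('small',128,373,73),('blue',140,369,44),('grey',527,366,30),('red',729,355,26),('sh',117,114,12),('lh',566,138,12),('tray',365,109,22)]: print(n,pt(d,160+u/2.85,145+v/2.85,z))
E
```

```text
clock: 0.6
eef_pos: [350.1, 410.5, 229.8]
tcp_rot: [-3.14, 0.001, 2.127]
contact_force: [-1.3, 0.0, 0.2]
opening: 0.999
grasp_force: 0.0
0.6 [350.05389425 410.46307545 229.78578996] [-3.14019463e+00  7.91559006e-04  2.12704063e+00]
[-0.1699 -0.0173  0.0299]
small [419.3 257.4  73. ]
blue [419.2 255.1  44. ]
grey [425.9 -28.9  30. ]
red [ 435.7 -180.1   26. ]
sh [608.6 284.7  12. ]
lh [596.5 -56.9  12. ]
tray [614.8  95.1  22. ]
```

```bash
python3 -m crank '[[-0.167,-0.022,0.03,0,0,0.556,0],[-0.167,-0.022,0.03,0,0,0.556,0],[-0.167,-0.022,0.03,0,0,0.556,0],[-0.167,-0.022,0.03,0,0,0.556,0],[-0.167,-0.022,0.03,0,0,0.556,0]]'
python3 - <<'E'
from h import *
d=save('wrist','w1'); print(d['position'],d['orientation']); s=r.sense(); print(s['eef_pos'],s['tcp_rot'],s['qpos'])
E
```

```text
clock: 1.1
eef_pos: [420.2, 258.2, 199.8]
tcp_rot: [-3.141, 0.001, 1.573]
contact_force: [-0.2, -0.2, 0.1]
opening: 1.001
grasp_force: 0.0
[421.27288791 333.46888351 324.58274686] [2.83872448e+00 1.71336147e-03 2.46081819e-03]
[420.03869058 259.65405385 200.18412452] [-3.14127004e+00 -2.29082505e-04  1.57692077e+00] [5.50395044e-01 2.08587650e-01 1.95826025e+00 4.38625027e-04
 9.74902177e-01 5.44024357e-01]
```

View pics/w1.png

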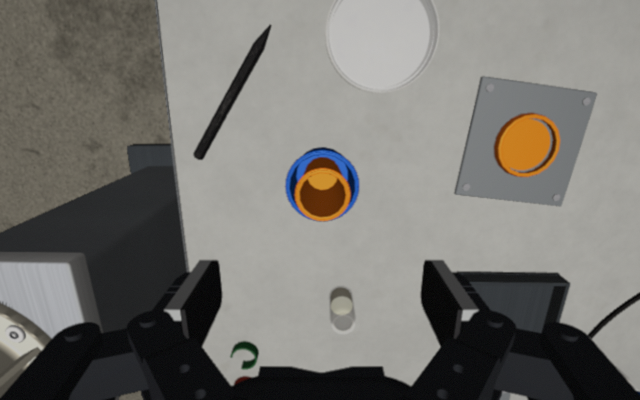

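The wrist view shows the orange rim centred at (322,194), the blue rim at (323,184) and the small holder ring at (529,146).

Run:
```python
from h import *
d=load('w1')
for n,u,v,z in [('small',322,194,73),('blue',323,184,44),('sh',528,146,12),('vial',341,305,50)]: print(n,pt(d,u,v,z))
```

```text
small [421.8 258.4  73. ]
blue [422.7 258.5  44. ]
sh [610.5 286.7  12. ]
vial [439.8 144.6  50. ]
```

```bash
python3 -m crank '[[0,0.001,0.05,0,0,-0.005,0],[0,0.001,0.10,0,0,-0.005,0],[0,0.001,0.134,0,0,-0.005,0],[0,0.001,0.134,0,0,-0.005,0.3],[0,0.001,0.134,0,0,-0.005,0.3]]' 30
python3 -m crank '[[0,0,0,0,0,0,1],[0,0,0,0,0,0,1],[0,0,0,0,0,0,1],[0,0,0,0,0,0,1],[0,0,0,0,0,0,1]]'; python3 -m crank '[[0,0,0,0,0,0,1],[0,0,0,0,0,0,1],[0,0,0,0,0,0,1]]'
```

```text
clock: 1.65
eef_pos: [420.5, 261.0, 66.7]
tcp_rot: [-3.141, 0.0, 1.584]
contact_force: [0.5, 0.7, 0.8]
opening: 0.703
grasp_force: 0.0
clock: 2.15
eef_pos: [421.9, 260.7, 68.5]
tcp_rot: [3.138, -0.002, 1.581]
contact_force: [-0.6, 0.7, 4.9]
opening: 0.447
grasp_force: 29.5
clock: 2.45
eef_pos: [421.9, 260.7, 68.4]
tcp_rot: [3.138, -0.002, 1.581]
contact_force: [-2.0, 1.4, 5.8]
opening: 0.443
grasp_force: 29.5
```

```bash
python3 -m crank '[[0,0,-0.01,0,0,0,1],[0,0,-0.025,0,0,0,1],[0,0,-0.05,0,0,0,1],[0,0,-0.085,0,0,0,1],[0,0,-0.085,0,0,0,1]]'
python3 - <<'E'
from h import *
d=save('wrist','w2');save('scene','s2');im=cv2.imread('pics/w2.png');i2=cv2.imread('pics/s2.png')
cv2.imwrite('pics/c2.png',np.hstack([im[100:400,150:520],cv2.resize(i2[150:300,150:350],None,fx=2,fy=2)]))
s=r.sense();print(s['eef_pos'],s['tcp_rot'],s['contact_force'],s['opening'])
E
```

```text
clock: 2.95
eef_pos: [423.3, 261.2, 156.7]
tcp_rot: [3.134, -0.004, 1.581]
contact_force: [0.1, 0.5, 0.6]
opening: 0.443
grasp_force: 30.3
[421.45701138 260.13392105 153.13709905] [ 3.13844901e+00 -1.85283743e-03  1.58092173e+00] [-0.75540995 -0.41233965 -0.54219149] 0.4401324798516653
```

View pics/c2.png

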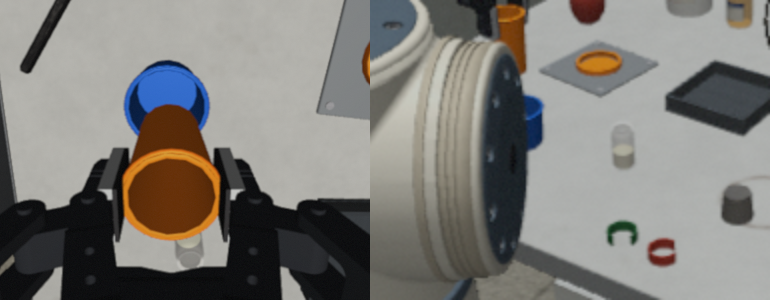

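The orange cup hangs upright, with its rim at about (322,293) in the full frame, and the blue cup is still standing. Next: over the orange holder.

```bash
python3 -c "
from h import *
d=load('w2');print(pt(d,322,293,160),pt(d,318,190,44))"
python3 -m crank '[[0.012,0.05,0,0,0,0,1],[0.018,0.10,0,0,0,0,1],[0.024,0.15,0,0,0,-0.01,1],[0.026,0.188,0,0,0,-0.01,1],[0.026,0.188,0,0,0,-0.01,1]]'
python3 -m crank '[[0,0,0,0,0,0,1],[0,0,0.03,0,0,0,1],[0,0,0.03,0,0,0,1],[0,0,0.03,0,0,0,1]]'
python3 - <<'E'
from h import *
d=save('wrist','w3');save('top','t3')
a=cv2.imread('pics/w3.png')[80:400,150:520];b=cv2.resize(cv2.imread('pics/t3.png')[125:275,140:280],None,fx=2.5,fy=2.5)[:320]
cv2.imwrite('pics/c3.png',np.hstack([a,b]))
s=r.sense();print(s['eef_pos'],s['tcp_rot'],s['contact_force'],s['opening'])
E
```

```text
[424.8 258.6 160. ] [422.9 269.1  44. ]
clock: 3.55
eef_pos: [612.7, 287.5, 150.2]
tcp_rot: [3.139, -0.0, 1.589]
contact_force: [0.7, 0.5, 0.2]
opening: 0.443
grasp_force: 30.4
clock: 3.95
eef_pos: [606.7, 287.3, 120.8]
tcp_rot: [-3.139, 0.001, 1.591]
contact_force: [-0.9, -0.7, -0.3]
opening: 0.443
grasp_force: 30.4
[608.20490773 287.81697577 122.34470348] [ 3.14105306e+00 -2.45762913e-04  1.59118700e+00] [ 0.48459828 -0.8155664  -0.22992578] 0.44688356990217715
```

View pics/c3.png

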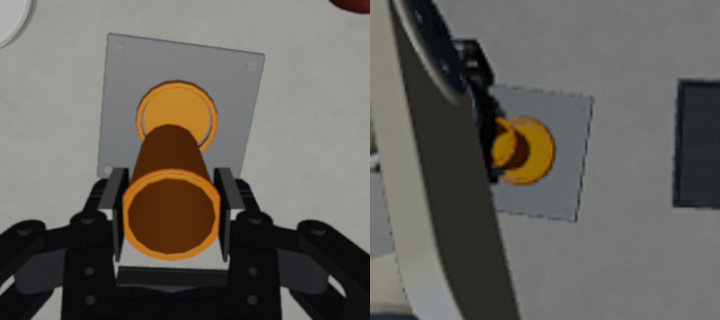

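Holder ring is at (326,200) and the cup rim at (322,294) in wrist pixels.

```bash
python3 -c "
from h import *
d=load('w3');print(pt(d,326,200,12),pt(d,322,294,129))"
```

```text
[610.9 288.3  12. ] [608.2 287.2 129. ]
```

```bash
python3 -m crank '[[0,0.002,0.02,0,0,0.02,1],[0,0.002,0.035,0,0,0.02,1],[0,0.002,0.045,0,0,0.02,1],[0,0.002,0.048,0,0,0.02,1],[0,0.002,0.048,0,0,0.02,1]]'
python3 -m crank '[[0,0,0.002,0,0,0,1],[0,0,0.004,0,0,0,1],[0,0,0.004,0,0,0,1]]'
```

```text
clock: 4.55
eef_pos: [610.2, 287.5, 72.9]
tcp_rot: [-3.141, 0.0, 1.571]
contact_force: [0.2, 0.2, -0.1]
opening: 0.441
grasp_force: 30.4
clock: 4.85
eef_pos: [610.7, 287.7, 69.6]
tcp_rot: [3.141, -0.0, 1.571]
contact_force: [-0.1, 0.5, 0.7]
opening: 0.444
grasp_force: 30.4
```

Down another few mm until contact, then release.

```bash
python3 -m crank '[[0,0,0.0015,0,0,0,1],[0,0,0.003,0,0,0,1],[0,0,0.003,0,0,0,1]]'
```

```text
clock: 5.15
eef_pos: [610.9, 288.1, 69.4]
tcp_rot: [3.14, -0.001, 1.571]
contact_force: [-8.1, -3.0, 24.6]
opening: 0.438
grasp_force: 33.0
```

```bash
python3 -m crank '[[0,0,-0.002,0,0,0,1],[0,0,-0.002,0,0,0,0.4],[0,0,-0.002,0,0,0,0.2],[0,0,-0.002,0,0,0,0],[0,0,-0.002,0,0,0,0]]'
python3 -m crank '[[0,0,-0.02,0,0,0,0],[0,0,-0.05,0,0,0,0],[0,0,-0.09,0,0,0,0],[0,0,-0.09,0,0,0,0]]'
python3 - <<'E'
from h import *
d=save('wrist','w4');save('scene','s4')
a=cv2.imread('pics/w4.png')[80:400,150:520];b=cv2.resize(cv2.imread('pics/s4.png')[120:280,180:360],None,fx=2,fy=2)
cv2.imwrite('pics/c4.png',np.hstack([a,b]))
s=r.sense();print(s['eef_pos'],s['tcp_rot'])
print(tool([422,258,150]))
E
```

```text
clock: 5.65
eef_pos: [610.3, 287.5, 67.9]
tcp_rot: [-3.141, 0.0, 1.571]
contact_force: [0.0, -0.4, -0.2]
opening: 0.997
grasp_force: 0.0
clock: 6.05
eef_pos: [613.4, 289.0, 163.8]
tcp_rot: [3.134, -0.004, 1.571]
contact_force: [1.1, 0.5, -0.3]
opening: 1.001
grasp_force: 0.0
[610.95887587 287.84930611 159.22995369] [ 3.13971558e+00 -8.58681831e-04  1.57080584e+00]
[-0.0299 -0.189   0.0088]
```

View pics/c4.png

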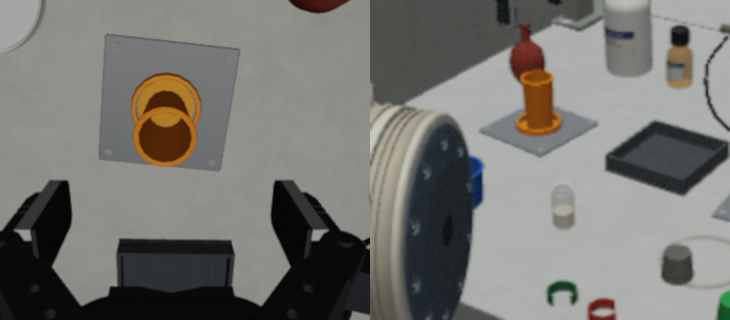

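The orange cup stands upright in the orange recess. Now the blue cup.

```bash
python3 -m crank '[[-0.008,-0.05,0,0,0,0,0],[-0.015,-0.10,0,0,0,0,0],[-0.022,-0.15,0,0,0,0,0],[-0.03,-0.189,0,0,0,0,0],[-0.03,-0.189,0,0,0,0,0]]'
python3 -m crank '[[0,0,0,0,0,0,0],[0,0,0,0,0,0,0]]'
python3 - <<'E'
from h import *
d=save('wrist','w5')
im=d['image'].astype(int); m=((im[...,2]>im[...,0]+40)&(im[...,2]>100)).astype(np.uint8); 
n,l,st,c=cv2.connectedComponentsWithStats(m)
for i in range(1,n):
    if st[i,4]>100: print(st[i],c[i])
s=r.sense();print(s['eef_pos'],s['tcp_rot'])
cv2.imwrite('pics/w5c.png',d['image'][60:380,150:520,::-1])
E
```

```text
clock: 6.65
eef_pos: [415.0, 255.1, 156.2]
tcp_rot: [-3.135, 0.004, 1.572]
contact_force: [-0.4, -0.1, 0.3]
opening: 0.998
grasp_force: 0.0
clock: 6.85
eef_pos: [422.3, 257.9, 158.0]
tcp_rot: [3.141, -0.0, 1.571]
contact_force: [0.5, 0.1, 0.7]
opening: 1.0
grasp_force: 0.0
[ 277  159   85   82 3651] [319.0566968 192.3481238]
[422.51348192 257.9325832  157.99366602] [ 3.14128409e+00 -1.21582560e-04  1.57051700e+00]
```

View pics/w5c.png

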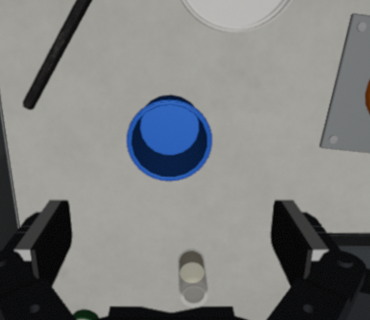

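Blue rim is centred at about (319.5,200).

```bash
python3 -c "
from h import *
d=load('w5');print(pt(d,319.5,200,44),pt(d,319.5+42,200,44),pt(d,342,332,50),pt(d,342,355,0))"
```

```text
[422.2 257.4  44. ] [452.6 257.4  44. ] [440.3 147.7  50. ] [444.4  79.9   0. ]
```

```bash
python3 -m crank '[[0,0,0.05,0,0,0,0],[0,0,0.09,0,0,0,0],[0,0,0.124,0,0,0,0],[0,0,0.124,0,0,0,0],[0,0,0.124,0,0,0,0]]' 30
python3 -m crank '[[0,0,0,0,0,0,0.2],[0,0,0,0,0,0,1],[0,0,0,0,0,0,1],[0,0,0,0,0,0,1],[0,0,0,0,0,0,1]]'
python3 -m crank '[[0,0,-0.01,0,0,0,1],[0,0,-0.03,0,0,0,1],[0,0,-0.07,0,0,0,1],[0,0,-0.07,0,0,0,1],[0,0,-0.07,0,0,0,1]]'
python3 - <<'E'
from h import *
d=save('wrist','w6')
s=r.sense();print(s['eef_pos'],s['tcp_rot'])
cv2.imwrite('pics/w6c.png',d['image'][60:380,150:520,::-1])
print(tool([597,-57,105]))
E
```

```text
clock: 7.4
eef_pos: [421.9, 257.6, 34.1]
tcp_rot: [-3.14, 0.001, 1.57]
contact_force: [0.3, -0.6, 0.3]
opening: 0.997
grasp_force: 0.0
clock: 7.9
eef_pos: [422.7, 258.3, 36.4]
tcp_rot: [3.138, -0.002, 1.571]
contact_force: [-1.6, -1.3, 9.1]
opening: 0.678
grasp_force: 30.1
clock: 8.4
eef_pos: [422.3, 258.2, 106.2]
tcp_rot: [3.138, -0.002, 1.571]
contact_force: [-0.8, 0.3, -0.7]
opening: 0.681
grasp_force: 32.6
[421.59871239 257.71327605 105.11252226] [ 3.14019884e+00 -8.70808240e-04  1.57076053e+00]
[-3.147e-01  1.754e-01  1.000e-04]
```

View pics/w6c.png

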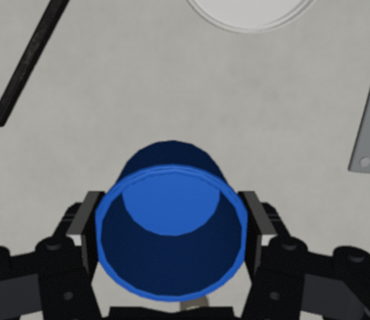

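The blue cup is held upright. Carrying it to the blue holder.

```bash
python3 -m crank '[[-0.034,0.02,0,0,0,0,1],[-0.07,0.04,0,0,0,0,1],[-0.107,0.06,0,0,0,0,1],[-0.14,0.08,0,0,0,0,1],[-0.17,0.095,0,0,0,0,1]]'
python3 -m crank '[[-0.034,0.02,0,0,0,0,1],[-0.07,0.04,0,0,0,0,1],[-0.107,0.06,0,0,0,0,1],[-0.145,0.080,0,0,0,0,1],[-0.145,0.080,0,0,0,0,1]]'
python3 -m crank '[[0,0,0,0,0,0,1],[0,0,0,0,0,0,1]]'
python3 - <<'E'
from h import *
d=save('wrist','w7')
s=r.sense();print(s['eef_pos'],s['tcp_rot'])
cv2.imwrite('pics/w7c.png',d['image'][40:380,130:520,::-1])
E
```

```text
clock: 8.95
eef_pos: [516.7, 85.8, 103.4]
tcp_rot: [-3.14, 0.0, 1.57]
contact_force: [-0.0, -0.3, -1.4]
opening: 0.681
grasp_force: 32.6
clock: 9.45
eef_pos: [598.3, -61.5, 103.5]
tcp_rot: [3.141, 0.001, 1.568]
contact_force: [-0.3, 0.5, -1.2]
opening: 0.679
grasp_force: 32.6
clock: 9.65
eef_pos: [595.1, -56.6, 103.3]
tcp_rot: [-3.139, -0.0, 1.571]
contact_force: [-0.5, 0.8, -0.9]
opening: 0.68
grasp_force: 32.6
[595.29823098 -56.32004415 103.61604838] [-3.13974830e+00 -3.91684005e-04  1.57167359e+00]
```

View pics/w7c.png

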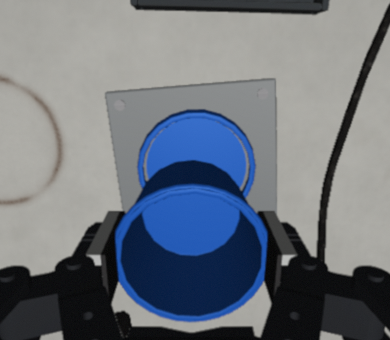

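Holder ring is at full (326.5,205) with its top edge at 150. The cup rim is at (321,293).

```bash
python3 -c "
from h import *
d=load('w7');print(pt(d,326.5,205,12),pt(d,326.5,150,12),pt(d,268,205,12),pt(d,385,205,12),pt(d,321,293,111))"
```

```text
[599.5 -53.4  12. ] [599.3 -17.   12. ] [561.  -53.4  12. ] [638.1 -53.3  12. ] [596.2 -56.6 111. ]
```

```bash
python3 -m crank '[[0,0.0025,0.02,0,0,0,1],[0,0.0025,0.04,0,0,0,1],[0,0.0025,0.055,0,0,0,1],[0,0.0025,0.060,0,0,0,1],[0,0.0025,0.060,0,0,0,1]]'
python3 -m crank '[[0,0,0.001,0,0,0,1],[0,0,0.002,0,0,0,1],[0,0,0.002,0,0,0,1]]'
```

```text
clock: 10.2
eef_pos: [598.2, -56.8, 43.6]
tcp_rot: [-3.14, -0.0, 1.572]
contact_force: [0.8, 0.2, 0.7]
opening: 0.673
grasp_force: 32.6
clock: 10.5
eef_pos: [599.3, -57.5, 42.8]
tcp_rot: [3.141, 0.0, 1.571]
contact_force: [-0.4, 0.6, 0.1]
opening: 0.677
grasp_force: 32.6
```

```bash
python3 -m crank '[[0,0,0.001,0,0,0,1],[0,0,0.002,0,0,0,1],[0,0,0.002,0,0,0,1]]';  python3 -m crank '[[0,0,0.001,0,0,0,1],[0,0,0.0015,0,0,0,1],[0,0,0.0015,0,0,0,1]]'
```

```text
clock: 10.8
eef_pos: [599.1, -57.5, 40.5]
tcp_rot: [3.141, 0.0, 1.571]
contact_force: [-0.4, -0.8, 2.0]
opening: 0.679
grasp_force: 32.8
clock: 11.1
eef_pos: [599.1, -57.5, 40.4]
tcp_rot: [3.141, 0.0, 1.571]
contact_force: [-6.2, 0.3, 18.8]
opening: 0.678
grasp_force: 33.9
```

```bash
python3 -m crank '[[0,0,-0.0015,0,0,0,1],[0,0,-0.0015,0,0,0,0.2],[0,0,-0.0015,0,0,0,0],[0,0,-0.0015,0,0,0,0],[0,0,-0.0015,0,0,0,0]]'
python3 -m crank '[[0,0,-0.02,0,0,0,0],[0,0,-0.05,0,0,0,0],[0,0,-0.09,0,0,0,0],[0,0,-0.09,0,0,0,0],[0,0,-0.09,0,0,0,0]]'
python3 -m crank '[[0.007,-0.04,0,0,0,0,0],[0.014,-0.085,0,0,0,0,0],[0.021,-0.13,0,0,0,0,0],[0.029,-0.173,0,0,0,0,0],[0.029,-0.173,0,0,0,0,0]]'
python3 -m crank '[[0,0,0,0,0,0,0],[0,0,0,0,0,0,0]]'
python3 - <<'E'
from h import *
d=save('wrist','w8');t=save('scene','s8')
s=r.sense();print(s['eef_pos'],s['tcp_rot'])
a=d['image'][80:380,130:520,::-1];b=cv2.resize(t['image'][140:290,180:430,::-1],None,fx=1.6,fy=2)
cv2.imwrite('pics/w8c.png',np.hstack([a,b]))
E
```

```text
clock: 11.6
eef_pos: [598.8, -57.4, 40.0]
tcp_rot: [-3.141, -0.0, 1.571]
contact_force: [-0.0, 0.1, 0.1]
opening: 1.001
grasp_force: 0.0
clock: 12.1
eef_pos: [599.5, -57.4, 131.2]
tcp_rot: [3.139, 0.0, 1.571]
contact_force: [-0.2, -0.2, 0.1]
opening: 0.998
grasp_force: 0.0
clock: 12.6
eef_pos: [418.1, -27.5, 128.1]
tcp_rot: [-3.132, -0.001, 1.571]
contact_force: [-0.3, -0.1, -0.5]
opening: 0.999
grasp_force: 0.0
clock: 12.8
eef_pos: [427.1, -28.5, 130.1]
tcp_rot: [3.141, 0.0, 1.571]
contact_force: [-0.1, -0.5, -0.2]
opening: 1.0
grasp_force: 0.0
[427.1856578  -28.55273972 130.1160874 ] [3.14110926e+00 3.74804219e-05 1.57068786e+00]
```

View pics/w8c.png

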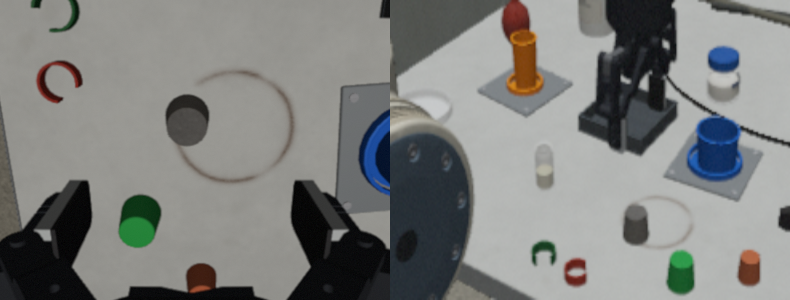

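Both cups are seated. The grey stopper's top face is at (317,207), with the green one to the lower left.

```bash
python3 -c "
from h import *
d=load('w8');print(pt(d,317,207,30),pt(d,267,309,30),pt(d,332,372,26))"
```

```text
[425.4 -29.7  30. ] [ 387.1 -111.6   30. ] [ 437.3 -175.9   26. ]
```

```bash
python3 -m crank '[[-0.001,-0.0015,0.045,0,0,0,0],[-0.001,-0.0015,0.085,0,0,0,0],[-0.001,-0.0015,0.105,0,0,0,0],[-0.001,-0.0015,0.105,0,0,0,0],[-0.001,-0.0015,0.105,0,0,0,0.3]]' 30
python3 -m crank '[[0,0,0,0,0,0,0.5],[0,0,0,0,0,0,1],[0,0,0,0,0,0,1],[0,0,0,0,0,0,1],[0,0,0,0,0,0,1]]'
python3 -m crank '[[0,0,0,0,0,0,1],[0,0,-0.01,0,0,0,1],[0,0,-0.04,0,0,0,1],[0,0,-0.075,0,0,0,1],[0,0,-0.075,0,0,0,1]]'
python3 -c "
from h import *
print(tool([615,119,95]))"
```

```text
clock: 13.4
eef_pos: [424.9, -29.5, 25.2]
tcp_rot: [-3.141, -0.0, 1.571]
contact_force: [0.1, 0.4, 0.3]
opening: 0.859
grasp_force: 0.0
clock: 13.9
eef_pos: [425.3, -29.5, 26.4]
tcp_rot: [3.139, 0.0, 1.571]
contact_force: [-0.7, -0.1, 9.5]
opening: 0.341
grasp_force: 29.2
clock: 14.4
eef_pos: [427.0, -29.6, 104.5]
tcp_rot: [3.135, 0.001, 1.571]
contact_force: [0.1, 0.8, -0.1]
opening: 0.342
grasp_force: 29.9
[0.1486 0.188  0.0107]
```

```bash
python3 -m crank '[[0.03,0.038,0,0,0,0,1],[0.06,0.076,0,0,0,0,1],[0.09,0.114,0,0,0,0,1],[0.12,0.152,0,0,0,0,1],[0.148,0.189,0,0,0,0,1]]'
python3 -m crank '[[0,0,0,0,0,0,1],[0,0,0,0,0,0,1],[0,0,0,0,0,0,1]]'
python3 - <<'E'
from h import *
d=save('wrist','w9')
s=r.sense();print(s['eef_pos'],s['tcp_rot'])
cv2.imwrite('pics/w9c.png',d['image'][:,100:540,::-1])
E
```

```text
clock: 14.9
eef_pos: [614.6, 120.2, 100.5]
tcp_rot: [3.141, -0.0, 1.571]
contact_force: [0.1, -1.2, 0.3]
opening: 0.342
grasp_force: 29.9
clock: 15.2
eef_pos: [612.0, 118.0, 99.9]
tcp_rot: [-3.14, 0.0, 1.571]
contact_force: [-0.1, 0.1, -0.3]
opening: 0.339
grasp_force: 29.9
[612.06269555 117.79985901 100.06945821] [-3.14001522e+00  4.03072997e-04  1.57027549e+00]
```

View pics/w9c.png

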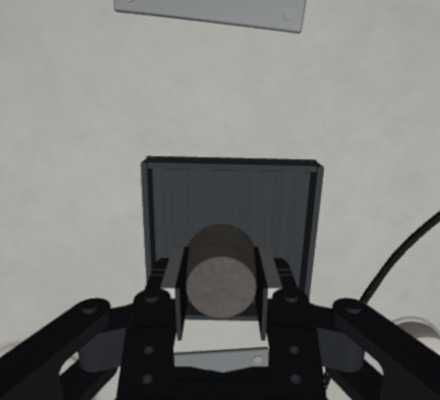

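The tray's far rim corners are at full (247,158) and (421,160). The stopper is held upright above it.

```bash
python3 -c "
from h import *
d=load('w9');print(pt(d,245,158,22),pt(d,422,160,22),pt(d,410,320,22))"
```

```text
[567.8 155.   22. ] [673.  153.9  22. ] [674.7  41.5  22. ]
```

```bash
python3 -m crank '[[0.002,0.004,0,0,0,0,1],[0.002,0.004,0.025,0,0,0,1],[0.002,0.004,0.05,0,0,0,1],[0.002,0.004,0.066,0,0,0,1],[0.002,0.004,0.066,0,0,0,1]]'
python3 -m crank '[[0,0,0.001,0,0,0,1],[0,0,0.002,0,0,0,1],[0,0,0.002,0,0,0,1]]';python3 -m crank '[[0,0,0.001,0,0,0,1],[0,0,0.001,0,0,0,1]]'
```

```text
clock: 15.75
eef_pos: [615.7, 120.0, 32.2]
tcp_rot: [-3.138, 0.001, 1.57]
contact_force: [-0.0, -0.4, -0.7]
opening: 0.342
grasp_force: 29.9
clock: 16.05
eef_pos: [618.1, 120.7, 33.3]
tcp_rot: [3.14, -0.0, 1.571]
contact_force: [0.3, -0.4, 0.1]
opening: 0.344
grasp_force: 29.9
clock: 16.25
eef_pos: [617.6, 120.7, 31.7]
tcp_rot: [3.141, -0.0, 1.571]
contact_force: [0.0, -0.4, -0.3]
opening: 0.34
grasp_force: 29.9
```

```bash
python3 -m crank '[[0,0,0.001,0,0,0,1],[0,0,0.001,0,0,0,1],[0,0,0.001,0,0,0,0.5],[0,0,0.001,0,0,0,0.5],[0,0,0.001,0,0,0,0.5]]'
python3 -m crank '[[0,0,-0.01,0,0,0,0.5],[0,0,-0.04,0,0,0,0.5],[0,0,-0.08,0,0,0,0.5],[0,0,-0.1,0,0,0,0.2],[0,0,-0.1,0,0,0,0]]'
python3 -m crank '[[0,0,0,0,0,0,0]]'
python3 - <<'E'
from h import *
s=r.sense();print(s['eef_pos'],s['tcp_rot'],tool([437,-177,120]))
E
```

```text
clock: 16.75
eef_pos: [617.3, 120.6, 30.1]
tcp_rot: [-3.141, 0.0, 1.571]
contact_force: [-0.0, 0.3, -0.3]
opening: 0.502
grasp_force: 0.0
clock: 17.25
eef_pos: [619.7, 121.0, 134.5]
tcp_rot: [3.135, -0.001, 1.571]
contact_force: [0.1, 0.0, -0.1]
opening: 0.824
grasp_force: 0.0
clock: 17.35
eef_pos: [617.5, 120.6, 130.9]
tcp_rot: [3.141, -0.0, 1.571]
contact_force: [-0.6, -0.4, 0.4]
opening: 0.975
grasp_force: 0.0
[617.50449165 120.61958388 130.85184953] [ 3.14063321e+00 -2.19200016e-04  1.57073037e+00] [-0.2976 -0.1805  0.0106]
```

```bash
python3 -m crank '[[-0.034,-0.02,0,0,0,0,0],[-0.07,-0.042,0,0,0,0,0],[-0.107,-0.065,0,0,0,0,0],[-0.14,-0.085,0,0,0,0,0],[-0.16,-0.097,0,0,0,0,0]]'
python3 -m crank '[[-0.034,-0.02,0,0,0,0,0],[-0.07,-0.042,0,0,0,0,0],[-0.107,-0.065,0,0,0,0,0],[-0.138,-0.083,0,0,0,0,0],[-0.138,-0.083,0,0,0,0,0]]'
python3 -m crank '[[0,0,0,0,0,0,0],[0,0,0,0,0,0,0]]'
python3 - <<'E'
from h import *
d=save('wrist','w10');t=save('top','t10')
s=r.sense();print(s['eef_pos'],s['tcp_rot'])
a=d['image'][80:380,130:520,::-1];b=cv2.resize(t['image'][130:280,240:400,::-1],None,fx=2.2,fy=2)
cv2.imwrite('pics/w10c.png',np.hstack([a,b]))
E
```

```text
clock: 17.85
eef_pos: [517.5, -41.1, 128.8]
tcp_rot: [-3.138, 0.0, 1.57]
contact_force: [0.5, 0.4, 0.7]
opening: 1.006
grasp_force: 0.0
clock: 18.35
eef_pos: [434.4, -179.6, 129.0]
tcp_rot: [-3.138, -0.001, 1.568]
contact_force: [0.6, -0.8, 0.1]
opening: 1.003
grasp_force: 0.0
clock: 18.55
eef_pos: [437.4, -176.8, 129.7]
tcp_rot: [-3.141, -0.001, 1.571]
contact_force: [0.5, 0.5, 0.6]
opening: 0.998
grasp_force: 0.0
[ 437.7649401  -176.53232652  129.95068322] [-3.14113139e+00 -3.33763141e-04  1.57209637e+00]
```

View pics/w10c.png

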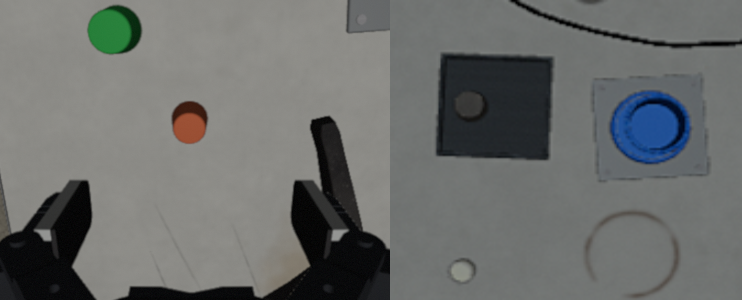

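The grey stopper stands in the tray and the blue cup is seated. The red top face is at (319,207), and a stand leg tip is at about (452,200). I'll pre-close the gripper for clearance.

```bash
python3 -c "
from h import *
d=load('w10');print(pt(d,319,207,26),pt(d,441,200,10))
d=load('t10');print(pt(d,240+470/2.2/1,130+106/2,34),pt(d,240+496/2.2*0+(495-390)/2.2,130+106/2,22), pt(d,240+(470-390)/2.2,130+105/2,34))"
python3 -m crank '[[0,0,0,0,0,0,0.35],[0,0,0,0,0,0,0.35],[0,0,0,0,0,0,0.35]]'
```

```text
[ 436.9 -179.1   26. ] [ 527.5 -179.    10. ]
[ 621.3 -258.2   34. ] [615.3  95.9  22. ] [614.9 119.2  34. ]
clock: 18.95
eef_pos: [437.6, -177.1, 130.3]
tcp_rot: [3.142, 0.0, 1.572]
contact_force: [-0.0, -0.2, -0.6]
opening: 0.65
grasp_force: 0.0
```

```bash
python3 -m crank '[[-0.0015,0,0.045,0,0,0,0.35],[-0.0015,0,0.085,0,0,0,0.35],[-0.0015,0,0.106,0,0,0,0.35],[-0.0015,0,0.106,0,0,0,0.35],[-0.0015,0,0.106,0,0,0,0.35]]' 30
python3 -m crank '[[0,0,0,0,0,0,0.6],[0,0,0,0,0,0,1],[0,0,0,0,0,0,1],[0,0,0,0,0,0,1],[0,0,0,0,0,0,1]]'
python3 -m crank '[[0,0,0,0,0,0,1],[0,0,-0.01,0,0,0,1],[0,0,-0.04,0,0,0,1],[0,0,-0.085,0,0,0,1],[0,0,-0.085,0,0,0,1]]'
python3 -c "
from h import *
print(tool([616.5,71,110]))"
```

```text
clock: 19.45
eef_pos: [437.5, -178.8, 24.5]
tcp_rot: [-3.141, -0.0, 1.571]
contact_force: [0.2, -0.3, 1.0]
opening: 0.65
grasp_force: 0.0
clock: 19.95
eef_pos: [438.4, -179.3, 25.7]
tcp_rot: [3.139, 0.001, 1.571]
contact_force: [-1.0, 0.6, 6.7]
opening: 0.279
grasp_force: 29.2
clock: 20.45
eef_pos: [440.5, -180.2, 114.9]
tcp_rot: [3.133, 0.003, 1.571]
contact_force: [0.5, -0.4, 0.1]
opening: 0.281
grasp_force: 29.6
[0.2512 0.1759 0.0054]
```

```bash
python3 -m crank '[[0.036,0.025,0,0,0,0,1],[0.072,0.05,0,0,0,0,1],[0.11,0.078,0,0,0,0,1],[0.145,0.104,0,0,0,0,1],[0.16,0.115,0,0,0,0,1]]'
python3 -m crank '[[0.03,0.02,0,0,0,0,1],[0.06,0.042,0,0,0,0,1],[0.09,0.064,0,0,0,0,1],[0.09,0.064,0,0,0,0,1],[0.09,0.064,0,0,0,0,1]]'
python3 -m crank '[[0,0,0.01,0,0,0,1],[0,0,0.01,0,0,0,1]]'
python3 - <<'E'
from h import *
d=save('wrist','w11')
s=r.sense();print(s['eef_pos'],s['tcp_rot'])
cv2.imwrite('pics/w11c.png',d['image'][60:,120:520,::-1])
E
```

```text
clock: 20.95
eef_pos: [554.6, -16.1, 110.1]
tcp_rot: [3.139, -0.0, 1.573]
contact_force: [0.1, -0.1, 0.7]
opening: 0.28
grasp_force: 29.6
clock: 21.45
eef_pos: [616.0, 71.3, 109.2]
tcp_rot: [-3.141, 0.0, 1.572]
contact_force: [-0.2, -1.1, -0.7]
opening: 0.279
grasp_force: 29.6
clock: 21.65
eef_pos: [614.7, 69.9, 97.9]
tcp_rot: [-3.139, 0.0, 1.57]
contact_force: [-0.3, 0.1, -0.4]
opening: 0.278
grasp_force: 29.6
[615.07404184  69.99123577  98.33817724] [-3.13935208e+00  3.70723578e-04  1.56967577e+00]
```

View pics/w11c.png

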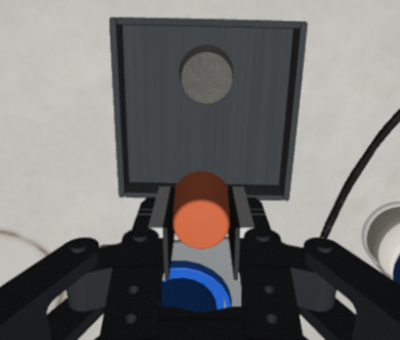

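Grey top is at full (326,137). The tray's front rim edge is at (325,258) and the back rim edge at (325,80).

```bash
python3 -c "
from h import *
d=load('w11');print(pt(d,326,137,34),pt(d,325,258,22),pt(d,325,80,22))"
```

```text
[618.3 121.   34. ] [618.   42.3  22. ] [617.8 150.8  22. ]
```

```bash
python3 -m crank '[[0.004,0.002,0,0,0,0,1],[0.004,0.002,0.025,0,0,0,1],[0.004,0.002,0.05,0,0,0,1],[0.004,0.002,0.065,0,0,0,1],[0.004,0.002,0.065,0,0,0,1]]'
python3 -m crank '[[0,0,0.001,0,0,0,1],[0,0,0.002,0,0,0,1],[0,0,0.002,0,0,0,1]]';python3 -m crank '[[0,0,0.001,0,0,0,1],[0,0,0.001,0,0,0,1]]'
```

```text
clock: 22.2
eef_pos: [617.0, 74.8, 32.3]
tcp_rot: [-3.138, 0.0, 1.571]
contact_force: [0.1, -0.6, -0.8]
opening: 0.279
grasp_force: 29.6
clock: 22.5
eef_pos: [619.1, 75.2, 33.2]
tcp_rot: [3.14, -0.0, 1.571]
contact_force: [-0.5, 0.4, 0.2]
opening: 0.274
grasp_force: 29.6
clock: 22.7
eef_pos: [618.7, 75.1, 31.7]
tcp_rot: [3.141, -0.0, 1.571]
contact_force: [0.2, 0.2, 0.4]
opening: 0.284
grasp_force: 29.6
```

```bash
python3 -m crank '[[0,0,0.0015,0,0,0,1],[0,0,0.0015,0,0,0,1],[0,0,0.0015,0,0,0,0.6],[0,0,0.0015,0,0,0,0.55],[0,0,0.0015,0,0,0,0.55]]'
python3 -m crank '[[0,0,-0.01,0,0,0,0.55],[0,0,-0.04,0,0,0,0.55],[0,0,-0.08,0,0,0,0.55],[0,0,-0.12,0,0,0,0.55],[0,0,-0.17,0,0,0,0.3]]'
python3 -m crank '[[-0.05,-0.03,0,0,0,0,0],[-0.09,-0.07,0,0,0,0,0],[-0.12,-0.12,0,0,0,0,0],[-0.15,-0.16,0,0,0,0,0],[-0.15,-0.16,0,0,0,0,0]]'
python3 -m crank '[[0,0,0,0,0,0,0],[0,0,0,0,0,0,0],[0,0,0,0,0,0,0]]'
python3 - <<'E'
from h import *
t=save('top','t12');d=save('scene','s12')
a=cv2.resize(d['image'][130:300,190:430,::-1],None,fx=1.65,fy=1.65);b=cv2.resize(t['image'][90:310,160:440,::-1],(396,280))
cv2.imwrite('pics/c12.png',np.hstack([a[:280],b]))
E
```

```text
clock: 23.2
eef_pos: [618.4, 75.1, 29.7]
tcp_rot: [-3.141, 0.0, 1.571]
contact_force: [0.5, -0.0, -0.0]
opening: 0.449
grasp_force: 0.0
clock: 23.7
eef_pos: [617.4, 75.0, 201.0]
tcp_rot: [-3.14, 0.0, 1.571]
contact_force: [0.9, -0.7, -0.3]
opening: 0.608
grasp_force: 0.0
clock: 24.2
eef_pos: [454.7, -76.3, 200.1]
tcp_rot: [-3.14, 0.0, 1.57]
contact_force: [-0.1, -0.0, 0.4]
opening: 1.0
grasp_force: 0.0
clock: 24.5
eef_pos: [459.6, -74.6, 200.3]
tcp_rot: [3.14, 0.0, 1.571]
contact_force: [1.5, 0.1, 0.1]
opening: 1.0
grasp_force: 0.0
```

View pics/c12.png

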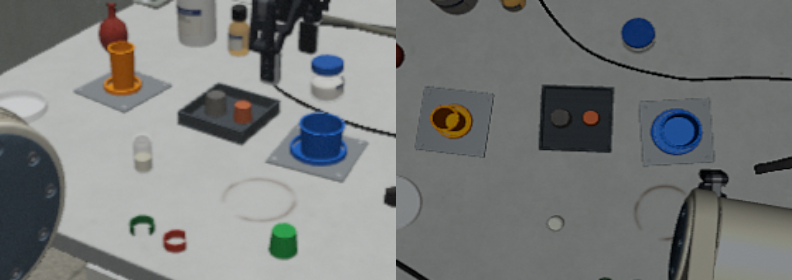

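Both cups stand in their own holders, at scene crop (122,68) and (320,135). Both stoppers stand side by side in the tray at (215,102) and (243,111). The vial, jar and green decoy are untouched.

```bash
python3 -c "
from rig import sign_off
print(sign_off())"
```

```text
the job is handed in; nothing more can be done
None
```

The job is handed in: both cups stand upright in their own holders, the red and grey stoppers are side by side in the tray, the vial, jar and green look-alike were not moved, and the open gripper touches nothing (24.5 s of the 112 s used).

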